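Open the bayonet cover of the dust filter housing

TASK

Open the dust filter housing, the canister with the suction pipe stub on its side: twist its bayonet cover anticlockwise (seen from above) about a quarter turn, until its lugs are free, lift it straight off, and lower it right side up and flat into the square wooden tray before letting go. Leave the cover of the other canister, which has no stub, shut.

Things in the scene. Friction and masses are not known exactly. Their poses are not given: they have to be found in the camera images.
- filter_cover_grip (a point): Grip point of the loose black filter cover (about 0.12 kg): hub 64 mm wide, 14 mm high; two opposite lugs at its foot, 16 wide, 6 high, 88 mm tip to tip; upright grip bar on top 52 long, 14 mm thick, 14 to 50 mm above the underside. The point is in the bar on the axis, 38 mm above the underside. x along bar and lugs, z up. Pinch the bar across y.
- filter_housing: Fixed aluminium canister, 104 mm wide, 71 mm high, pipe stub on its -x side; origin under its centre, z up. Cover seat at z = 58 mm, 4 mm side play. Keepers at +x and -x (top 71 mm) hold the lugs down. Locked: lugs along x (3 degrees). It cannot turn clockwise; anticlockwise from above the lugs are free from 45 degrees, stop at about 80. Turns easily; no spring or thread.
- tray: Fixed square tray of pale wood, 160 x 160 mm outside, wall 5 mm thick and 14 mm high, inner floor 150 mm square, 5 mm above its underside; origin at the centre of the underside. The cover lying flat in it has its grip point 43 mm above this origin.
- spare_cover_lug (a point): Lug tip on the other cover, which is identical and locked on the other canister (same canister, but no pipe stub): 44 mm from that cover's axis along its own x, 3 mm above its underside. x along bar and lugs, z up. To be left alone.
Things that resemble listed ones, but are neither listed nor needed, are in the scene too. What is shaped like the part that bears filter_cover_grip but green or yellow is not meant.

How it is judged:
By the outcome, as a careful person would: the job done as asked, in the order asked, and still so for the second after the job is handed in, with the robot touching nothing.
It also fails if it takes over 48 s, if anything falls off the work surface, if the arm or the gripper's body presses on something with over 40 N, if the wrist force passes 120 N, or if a joint passes its speed limit or range.

ROBOT

A 6-joint arm with a two-finger parallel gripper is mounted at the origin on a cart in front of the work surface, level with it; the furniture and walls round the work are solid. World frame = base frame: x ahead of the robot, y to its left, z up, the work surface at z = 0. Lengths are in m, angles in rad, forces in N, time in s.
With the tool pointing down it reaches from about 0.375 to 0.975 m from the base axis. Payload 3.8 kg.
Tool frame: the origin (TCP) lies midway between the tips of the shut fingers; the grasp point (between the pads) lies 19 mm behind it; z points along the fingers, y is the line along which they close (so a half turn about z gives the same grasp; the last joint's range is limited). The gripper opens to 85 mm and grips with 20 to 120 N. Pads are 22 mm wide; open, the fingers measure 114 mm over their backs; the gripper's body (76 mm by 85 mm) begins 54 mm behind the grasp point. The pads swing forward as they close: fully open they stand 13 mm farther back than shut.
Start: joints at [1.135, 0.264, 1.604, -0, 1.274, -0.037], TCP at [0.262, 0.622, 0.231] pointing down, gripper open.
Joint ranges: [-2.63, 2.63], [-0.94, 2.18], [0.31, 2.57], [-1.31, 4.45], [0, 2.66], [-2.55, 2.55]. Speed limits (rad/s): [2.57, 2.57, 3.14, 3.14, 3.14, 3.14].

INTERFACE

Orientations are given as a rotation vector (axis times angle).
In Python, from workcell import bot gives the robot as it stands.
- The arm moves only by the tool step_arm, never from a script. Its argument "motion" is a list of rows, each a list of 5 numbers: the finger opening in cm, from 0 to 8.54, then the shift along the tool's x, y, z in cm, then the turn about the tool's z in degrees. In form: [[claw, dx, dy, dz, twist], ...]. A call has 1 to 20 rows; each row is the pose to reach, as a shift and turn from the pose commanded when the call began, along the tool's axes at that moment; what a row does not reach only later rows make up. A row lasts 1/10 s, in which the tool goes at most 50 mm and 8.59 degrees, less where a joint would pass 70% of its speed; a pose out of reach is approached as far as the arm can. A call with a gripper value outside its range is refused whole. The fingers move at their own pace and stop on an object; "force" is the grip in N (left out, the last holds). Time passes only in rows, so rows that repeat a pose let the fingers close. It gives the time, the measured TCP pose, the force, the opening and the grip force at its end, in the units of the state.
- bot.read_state(): the state, without advancing time (a new reading comes with each control period).
- bot.read_camera(name): name is "scene" or "top" or "wrist"; returns (picture, depth): 480x640x3 uint8, red, green, blue; 480x640 float32, m along the optical axis (not along the pixel's ray), 0 where there is no reading.
- bot.calibration(name): a dict with "mtx" (3x3 intrinsics, pixels), "origin" and "orientation" of the camera in the world; the wrist camera has in their place "T_tool_cam" (4x4, takes a point from camera to tool coordinates, whose origin is the TCP and whose axes are the flange's). Camera axes: x right, y up, looking along -z (the intrinsics and any distortion apply to the point x, -y, -z); pixel columns grow to the right and rows downward; lengths in m; the calibration is good to about 2 mm. A picture is of the moment at which its call begins: read the wrist's pose just before it. calibration takes no time and is no camera call.
- bot.finish_job(): hands the job in; it is judged then, once.
The state is a dict: "time": time; "q": joint angles; "joint_vel": joint speeds; "joint_torque": joint torques, N m; "tool_pos": TCP position; "tcp_rot": TCP orientation; "wrist_force": force on the tool from outside, world axes, zero at the start; "torque": the same for the moment, N m; "width": opening from 0.0 (shut) to 1.0 (fully open); "grip_force": force on a finger pad.
Only numpy, scipy, OpenCV 4.12 (cv2) and the standard library are available. Lean on these libraries where they do the work, as an engineer would, in place of code of your own. Each camera call takes 0.05 s, during which the arm holds its last target. There are 200 camera calls.

## Working session

There is one attempt and no reset: what is moved stays moved. The work goes in short steps, Python scripts to look and compute and a tool call to move; the robot and the scene stay as the last step left them, time stands still between calls to the robot, and variables do not carry over. Pictures are saved under pics/ and viewed, at most 10 in all, crops included, and the job is handed in when it is done.

Besides the shell and the picture viewer there is one more tool, called after "Emit:" as name([rows], argument=value, ...), one row to a line, values as JSON. step_arm: Moves the arm, as the interface text tells. Its arguments: {"type":"object","properties":{"motion":{"type":"array","items":{"type":"array","items":{"type":"number"}}},"force":{"type":"number"}},"required":["motion"]}

```bash
mkdir -p pics; cat > h.py <<'E'
import numpy as np,cv2
from scipy.spatial.transform import Rotation as R
from workcell import bot
def rot(o):
    o=np.array(o,float); return o if o.shape==(3,3) else R.from_rotvec(o).as_matrix() if o.size==3 else R.from_quat(o).as_matrix()
def pose(name,s=None):
    c=bot.calibration(name)
    if 'T_tool_cam' in c:
        s=s or bot.read_state(); T=np.eye(4);T[:3,:3]=rot(s['tcp_rot']);T[:3,3]=s['tool_pos'];T=T@np.array(c['T_tool_cam']);return c,T[:3,:3],T[:3,3]
    return c,rot(c['orientation']),np.array(c['origin'])
def cloud(name):
    s=bot.read_state(); c,Rm,t=pose(name,s); im,d=bot.read_camera(name)
    K=np.array(c['mtx']); v,u=np.mgrid[:480,:640]
    P=np.stack([(u-K[0,2])/K[0,0]*d,-(v-K[1,2])/K[1,1]*d,-d],-1)@Rm.T+t
    P[d==0]=np.nan
    return im,d,P
def save(n,im): cv2.imwrite('pics/'+n,im[...,::-1])
E
python3 - <<'E'
from h import *
for n in('top','scene'):
    print({k:v for k,v in bot.calibration(n).items()})
    im,d,P=cloud(n); save(n+'0.png',im); np.save(n+'P.npy',P); np.save(n+'I.npy',im)
print(bot.calibration('wrist')); print(bot.read_state())
E
```

```text
{'mtx': array([[444.25522767,   0.        , 322.4039515 ],
       [  0.        , 444.25522767, 233.74376281],
       [  0.        ,   0.        ,   1.        ]]), 'origin': array([0.38613531, 0.31976403, 1.08692468]), 'orientation': array([ 0.09892399, -0.08549774, -1.57021715])}
{'mtx': array([[517.62015448,   0.        , 312.21476769],
       [  0.        , 517.62015448, 244.92431358],
       [  0.        ,   0.        ,   1.        ]]), 'origin': array([-0.08202966,  1.4762898 ,  0.68155749]), 'orientation': array([ 0.36562352, -1.48048515, -2.27703649])}
{'mtx': array([[334.22072553,   0.        , 322.3482566 ],
       [  0.        , 334.22072553, 238.62953341],
       [  0.        ,   0.        ,   1.        ]]), 'T_tool_cam': array([[-4.16123817e-04,  9.49985767e-01,  3.12292921e-01,
         8.01672489e-02],
       [ 9.99999862e-01,  4.95678238e-04, -1.75359441e-04,
        -1.94824484e-04],
       [-3.21385778e-04,  3.12292805e-01, -9.49985842e-01,
        -1.43240304e-01],
       [ 0.00000000e+00,  0.00000000e+00,  0.00000000e+00,
         1.00000000e+00]])}
{'time': 0.1, 'q': array([ 1.13510261e+00,  2.64752018e-01,  1.60524452e+00,  9.25665404e-06,
        1.27370399e+00, -3.68766573e-02]), 'joint_vel': array([ 6.33564201e-04, -1.61738956e-03, -3.78713774e-03,  1.10102199e-04,
        6.74637405e-04,  7.73918324e-05]), 'joint_torque': array([ 9.47500484e-05, -5.16708148e+01, -3.68587911e+01, -1.92689627e-04,
        6.46429180e-03,  1.77270158e-05]), 'tool_pos': array([0.26182507, 0.62142963, 0.2300327 ]), 'tcp_rot': array([-0.62222129, -3.07884403,  0.00321527]), 'wrist_force': array([-0.54283653, -0.36849359, -1.10881857]), 'torque': array([-0.03898324, -0.02067913,  0.05437016]), 'grip_force': 0.0, 'width': 0.999274231816428}
```

View pics/top0.png

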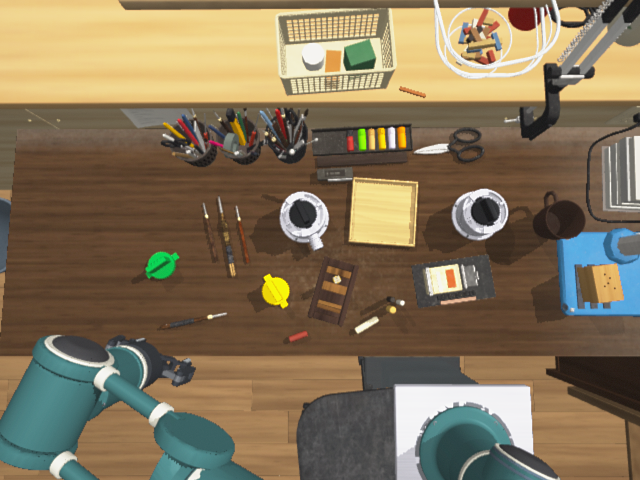

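View pics/scene0.png

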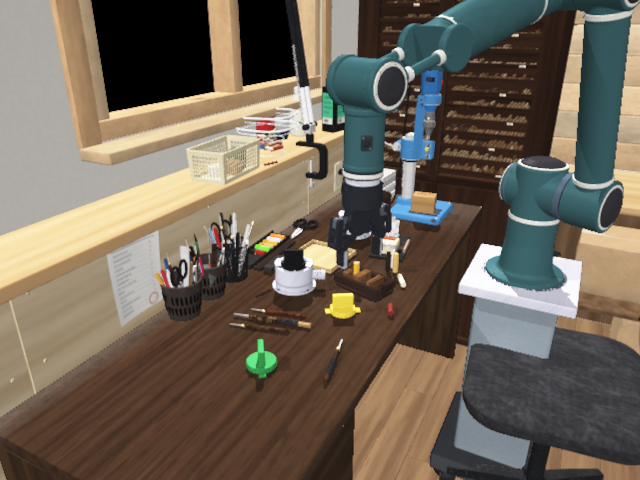

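The top view shows two white canisters with black covers: (304,217), with a stub at (317,242), and (480,214), with no stub visible. The look-alikes are the green cover (161,266) and the yellow cover (276,291), both loose. The tray is at (384,212). I choose the cover at (304,217) and check it in a close crop.

```bash
python3 - <<'E'
from h import *
im=np.load('topI.npy');P=np.load('topP.npy')
a=[cv2.resize(im[v-45:v+45,u-45:u+45],(400,400),interpolation=cv2.INTER_CUBIC) for u,v in((304,217),(480,214))]
save('crop.png',np.hstack(a))
for u,v in((304,217),(480,214)):
    Q=P[v-45:v+45,u-45:u+45].reshape(-1,3); C=im[v-45:v+45,u-45:u+45].reshape(-1,3).max(1)
    ok=np.isfinite(Q[:,2])
    bar=Q[ok&(Q[:,2]>.095)&(Q[:,2]<.125)]
    print('bar',len(bar),bar.mean(0),np.percentile(bar[:,2],[5,50,95]))
    print(' rect',cv2.minAreaRect((bar[:,:2]*1000).astype(np.float32)))
    rim=Q[ok&(Q[:,2]>.064)&(Q[:,2]<.078)&(C>110)]
    print('rim',len(rim),np.median(rim[:,2]),cv2.minEnclosingCircle((rim[:,:2]*1000).astype(np.float32)))
    st=Q[ok&(Q[:,2]>.015)&(Q[:,2]<.06)&(C>110)]
    c=bar.mean(0)[:2]; r=np.hypot(*(st[:,:2]-c).T); f=st[(r>.058)&(r<.12)]
    print('stub',len(f),f.mean(0) if len(f) else '', np.degrees(np.arctan2(*(f.mean(0)[:2]-c)[::-1])) if len(f) else '')
Q=P[165:260,335:430].reshape(-1,3);C=im[165:260,335:430].reshape(-1,3).astype(int)
m=(C[:,0]>170)&(C[:,2]<190)&(abs(Q[:,2]-.01)<.015)
T=Q[m];print('tray',len(T),np.percentile(T[:,2],[5,50,95]),cv2.minAreaRect((T[:,:2]*1000).astype(np.float32)))
tk=P[190:200,335:350]; 
E
```

```text
bar 146 [0.55272473 0.37412821 0.10760253] [0.10440823 0.10776259 0.11079951]
 rect ((553.2857055664062, 374.32684326171875), (50.97007751464844, 13.124114990234375), 26.632434844970703)
rim 471 0.06958060170820501 ((554.2085571289062, 374.90350341796875), 52.409873962402344)
stub 138 [0.49104465 0.34340681 0.04362828] -153.5231836142431
bar 186 [ 0.5585916  -0.04706966  0.10590657] [0.09610855 0.1070938  0.11062461]
 rect ((559.4027099609375, -48.45494079589844), (51.69651794433594, 15.471248626708984), 21.842388153076172)
rim 477 0.06918541311633009 ((559.8490600585938, -49.11808395385742), 52.489784240722656)
stub 0  
tray 4084 [0.00188949 0.00559205 0.01451036] ((570.0680541992188, 195.2881317138672), (196.16342163085938, 161.10226440429688), 85.80101776123047)
```

View pics/crop.png

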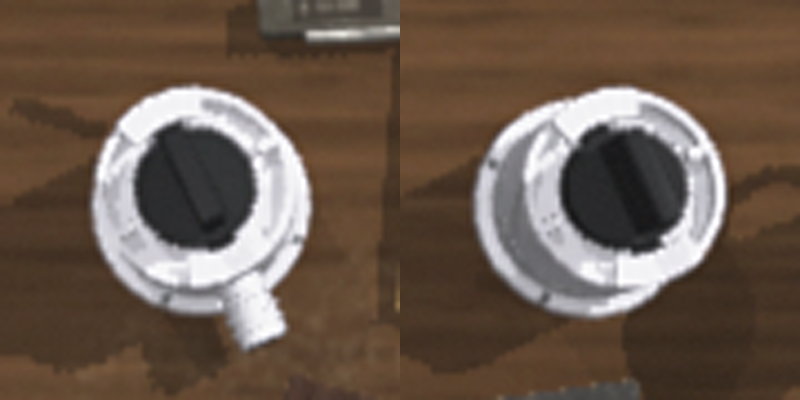

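The crop shows the left canister with its stub at lower right and a black cover, while the right one has no stub. The fitted cover is at (0.553, 0.374), bar at 26.6° and bar top at z = 0.108, as expected. The stub direction of -153.5° agrees with the bar. Next I work out the approach and the tray position.

```bash
cat >> h.py <<'E'
def go(p,yaw=None):
    "shift (cm) in tool axes to reach p, twist (deg) so tool y has the given world angle"
    s=bot.read_state();M=rot(s['tcp_rot']);d=M.T@(np.array(p)-s['tool_pos'])*100
    y=np.degrees(np.arctan2(M[1,1],M[0,1]))
    print('shift',d.round(2),'yaw',y.round(2),'tilt z',M[:,2].round(4),'twist',None if yaw is None else (y-yaw+180)%360-180,'q6',np.degrees(s['q'][5]).round(1))
E
python3 - <<'E'
from h import *
go([.5535,.3745,.23],-63.4)
P=np.load('topP.npy');im=np.load('topI.npy').astype(int)
Q=P.reshape(-1,3);r=np.hypot(Q[:,0]-.5535,Q[:,1]-.3745)
for a in(.1,.12,.14,.16,.18,.2,.25): m=(r<a)&(r>.055);print(a,np.nanmax(Q[m,2]).round(3),end='; ')
# tray walls: inliers of largest pale-wood component
m=((im[...,0]>170)&(im[...,2]<190)&(im[...,0]-im[...,2]>25)&(abs(P[...,2]-.008)<.015)).astype(np.uint8)
m[:165]=0;m[262:]=0;m[:,:330]=0;m[:,435:]=0
m=cv2.morphologyEx(m,cv2.MORPH_OPEN,np.ones((5,5),np.uint8))
n,l,st,_=cv2.connectedComponentsWithStats(m);k=1+st[1:,4].argmax();T=P[l==k]
print('\ntray',len(T),st[k],cv2.minAreaRect((T[:,:2]*1000).astype(np.float32)),np.median(T,0))
E
```

```text
shift [-3.647e+01 -1.143e+01  2.000e-02] yaw 67.15 tilt z [-9.0e-04 -1.9e-03 -1.0e+00] twist 130.549315344484 q6 -2.1
0.1 0.051; 0.12 0.051; 0.14 0.127; 0.16 0.156; 0.18 0.176; 0.2 0.357; 0.25 0.357; 
tray 3810 [ 349  182   68   64 3810] ((564.45068359375, 180.51651000976562), (159.0924835205078, 152.16244506835938), 85.57938385009766) [0.56275931 0.18107374 0.00540897]
```

Emit:
step_arm([
  [8.5, -36.5, -11.4, 0, 130.5],
  [8.5, -36.5, -11.4, 0, 130.5],
  [8.5, -36.5, -11.4, 0, 130.5],
  [8.5, -36.5, -11.4, 0, 130.5],
  [8.5, -36.5, -11.4, 0, 130.5],
  [8.5, -36.5, -11.4, 0, 130.5],
  [8.5, -36.5, -11.4, 0, 130.5],
  [8.5, -36.5, -11.4, 0, 130.5],
  [8.5, -36.5, -11.4, 0, 130.5],
  [8.5, -36.5, -11.4, 0, 130.5],
  [8.5, -36.5, -11.4, 0, 130.5],
  [8.5, -36.5, -11.4, 0, 130.5],
  [8.5, -36.5, -11.4, 0, 130.5],
  [8.5, -36.5, -11.4, 0, 130.5],
  [8.5, -36.5, -11.4, 0, 130.5],
  [8.5, -36.5, -11.4, 0, 130.5],
  [8.5, -36.5, -11.4, 0, 130.5],
  [8.5, -36.5, -11.4, 0, 130.5],
])

```text
time: 1.9
tool_pos: [0.5541, 0.3752, 0.231]
tcp_rot: [3.056, 0.728, -0.001]
wrist_force: [-0.9, -0.3, -0.7]
width: 0.995
grip_force: 0.0
```

```bash
python3 - <<'E'
from h import *
im,d,P=cloud('wrist');save('w1.png',im);np.save('wP.npy',P);np.save('wI.npy',im)
go([.5535,.3745,.079],-63.4);print(bot.read_state()['tool_pos'],bot.read_state()['time'])
Q=P.reshape(-1,3);C=im.reshape(-1,3).max(1)
r=np.hypot(Q[:,0]-.5535,Q[:,1]-.3745)
bar=Q[(r<.04)&(Q[:,2]>.098)&(Q[:,2]<.12)]
print(len(bar),np.median(bar[:,2]),cv2.minAreaRect((bar[:,:2]*1000).astype(np.float32)))
top=bar[abs(bar[:,2]-np.percentile(bar[:,2],80))<.004];print(len(top),np.median(top[:,2]),cv2.minAreaRect((top[:,:2]*1000).astype(np.float32)))
rim=Q[(r<.07)&(abs(Q[:,2]-.070)<.005)&(C>110)];print('rim',len(rim),np.median(rim[:,2]),cv2.minEnclosingCircle((rim[:,:2]*1000).astype(np.float32)))
E
```

```text
shift [-0.08  0.03 15.21] yaw -63.24 tilt z [-3.e-04 -2.e-04 -1.e+00] twist 0.16255562193464357 q6 95.2
[0.55411641 0.37515267 0.23107865] 1.95
1008 0.10827905807791652 ((553.62255859375, 375.90191650390625), (51.197509765625, 14.002067565917969), 25.611574172973633)
978 0.10831883272745041 ((553.4953002929688, 375.8546142578125), (50.930992126464844, 13.958582878112793), 25.70941162109375)
rim 2788 0.07073083006291289 ((553.2059326171875, 375.6252136230469), 52.15725326538086)
```

View pics/w1.png

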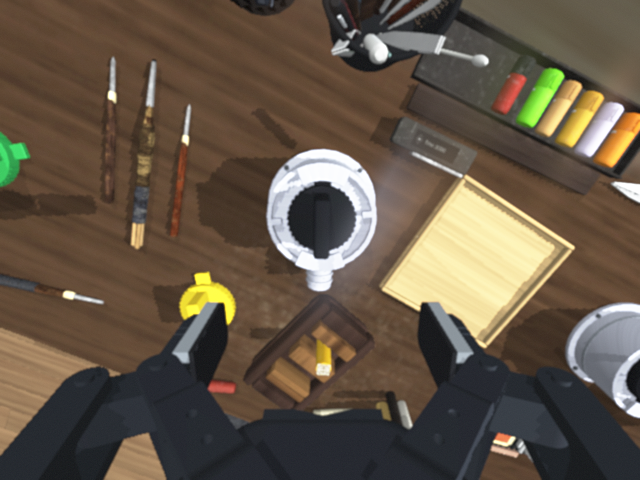

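The wrist view shows the target canister at (321,215), the stub at (319,280) and the bar at (322,225), aligned with the tool. The tray is at about (478,262). The heights match what was given, so I descend.

Emit:
step_arm([
  [8.5, 0, -0.07, 4, 1],
  [8.5, 0, -0.07, 8, 1],
  [8.5, 0, -0.07, 11, 1],
  [8.5, 0, -0.07, 13.5, 1],
  [8.5, 0, -0.07, 15.2, 1],
  [8.5, 0, -0.07, 15.2, 1],
], force=50)

```text
time: 2.55
tool_pos: [0.5519, 0.3746, 0.076]
tcp_rot: [3.061, 0.698, -0.009]
wrist_force: [-0.9, -0.3, 1.4]
width: 0.997
grip_force: 0.0
```

```bash
python3 - <<'E'
from h import *
P=np.load('wP.npy');im=np.load('wI.npy').astype(int)
m=((im[...,0]>150)&(im[...,0]-im[...,2]>25)&(abs(P[...,2]-.008)<.012)).astype(np.uint8)
m[:160]=0;m[350:]=0;m[:,:375]=0;m[:,580:]=0
m=cv2.morphologyEx(m,cv2.MORPH_OPEN,np.ones((3,3),np.uint8))
n,l,st,_=cv2.connectedComponentsWithStats(m);k=1+st[1:,4].argmax();T=P[l==k]
print(st[k],cv2.minAreaRect((T[:,:2]*1000).astype(np.float32)),np.median(T,0))
s=bot.read_state();print(s['tool_pos'],s['wrist_force']);go([.5535,.3757,.079],-64.3)
E
```

```text
[  381   175   194   173 16285] ((565.6670532226562, 174.67434692382812), (174.2630615234375, 166.88954162597656), 85.65766906738281) [0.57689329 0.18305802 0.00561873]
[0.55188092 0.37461104 0.07598292] [-0.91539554 -0.2758857   1.40147894]
shift [ 0.19 -0.03 -0.3 ] yaw -64.31 tilt z [-0.0049 -0.0031 -1.    ] twist -0.006528456626654133 q6 96.3
```

Emit:
step_arm([
  [8.5, 0.15, 0, -0.2, 0],
  [8.5, 0.15, 0, -0.2, 0],
  [1.0, 0.15, 0, -0.2, 0],
  [1.0, 0.15, 0, -0.2, 0],
  [1.0, 0.15, 0, -0.2, 0],
  [1.0, 0.15, 0, -0.2, 0],
  [1.0, 0.15, 0, -0.2, 0],
  [1.0, 0.15, 0, -0.2, 0],
  [1.0, 0.15, 0, -0.2, 0],
  [1.0, 0.15, 0, -0.2, 0],
], force=50)

```text
time: 3.55
tool_pos: [0.5553, 0.3766, 0.0815]
tcp_rot: [-3.063, -0.697, -0.0]
wrist_force: [-0.8, 0.8, 2.0]
width: 0.158
grip_force: 49.2
```

```bash
python3 - <<'E'
from h import *
s=bot.read_state();print(s['tool_pos'],s['wrist_force'],s['torque'],s['width'],s['grip_force']);go([.5535,.3757,.079],-64.3)
E
```

```text
[0.55530628 0.37664673 0.08145487] [-0.77874048  0.76395295  2.01702908] [-0.09007203  0.01521057 -0.041678  ] 0.15848834206947932 49.19131815433502
shift [-0.2   0.01  0.25] yaw -64.35 tilt z [ 2.e-04  2.e-04 -1.e+00] twist -0.04964711402763555 q6 96.4
```

Gripped at 13.5 mm wide. I twist anticlockwise, which is negative about the downward tool z, compensating for the 2 mm offset from the axis.

Emit:
step_arm([
  [1.0, 0, -0.02, 0, -6],
  [1.0, 0, -0.04, 0, -12],
  [1.0, -0.01, -0.06, 0, -18],
  [1.0, -0.02, -0.08, 0, -24],
  [1.0, -0.03, -0.1, 0, -30],
  [1.0, -0.04, -0.12, 0, -36],
  [1.0, -0.05, -0.13, 0, -42],
  [1.0, -0.07, -0.15, 0, -48],
  [1.0, -0.08, -0.16, 0, -54],
  [1.0, -0.1, -0.17, 0, -60],
  [1.0, -0.11, -0.18, 0, -63],
  [1.0, -0.11, -0.18, 0, -63],
  [1.0, -0.11, -0.18, 0, -63],
])

```text
time: 4.85
tool_pos: [0.5537, 0.3776, 0.0815]
tcp_rot: [2.249, 2.194, 0.0]
wrist_force: [-0.4, -0.8, 1.4]
width: 0.153
grip_force: 49.2
```

```bash
python3 - <<'E'
from h import *
s=bot.read_state();print(s['tool_pos'],s['wrist_force'],s['torque'],s['width'],s['grip_force']);go([.5535,.3757,.0815],-1.3)
im,d,P=cloud('wrist');save('w2.png',im)
E
```

```text
[0.55366944 0.37763103 0.0814549 ] [-0.35598113 -0.75938335  1.36625091] [-0.06145195 -0.10669355  0.06144435] 0.15279586982746446 49.16092336177826
shift [-0.19 -0.01 -0.  ] yaw -1.42 tilt z [ 4.e-04 -0.e+00 -1.e+00] twist -0.12040044969529617 q6 33.6
```

View pics/w2.png

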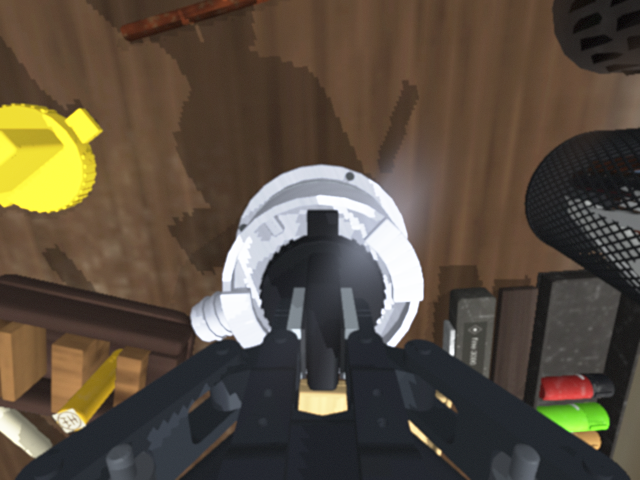

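The cover has turned: its lug at (322,222) sits in the open gap, clear of the keepers. Low forces. I lift it straight up.

Emit:
step_arm([
  [1.0, 0, 0, -0.7, 0],
  [1.0, 0, 0, -1.5, 0],
  [1.0, 0, 0, -2.5, 0],
  [1.0, 0, 0, -4, 0],
  [1.0, 0, 0, -6, 0],
  [1.0, 0, 0, -9, 0],
  [1.0, 0, 0, -12, 0],
  [1.0, 0, 0, -12, 0],
  [1.0, 0, 0, -12, 0],
])

```text
time: 5.8
tool_pos: [0.5542, 0.3781, 0.2033]
tcp_rot: [2.247, 2.195, 0.005]
wrist_force: [0.4, -0.2, -1.7]
width: 0.152
grip_force: 48.9
```

```bash
python3 - <<'E'
from h import *
s=bot.read_state();print(s['tool_pos'],s['wrist_force'],s['width'],s['grip_force'])
im,d,P=cloud('top');save('top2.png',cv2.resize(im[150:320,220:520],(750,425)))
I=im.astype(int)
m=((I[...,0]>150)&(I[...,0]-I[...,2]>25)&(abs(P[...,2]-.008)<.012)).astype(np.uint8)
m[:165]=0;m[262:]=0;m[:,:335]=0;m[:,430:]=0
Q=P[m>0]; c=np.array([.566,.180])
a=np.radians(-4.4);B=np.array([[np.cos(a),-np.sin(a)],[np.sin(a),np.cos(a)]])
L=(Q[:,:2]-c)@B; k=(abs(L)<.1).all(1); L=L[k];print(np.percentile(L,[0.5,2,98,99.5],0)*1000,len(L))
for z in((.009,.02),):
    w=L[(Q[k,2]>z[0])];print('walls',[ (np.histogram(w[:,i]*1000,np.arange(-100,101,5))[0]).tolist() for i in(0,1)])
E
```

```text
[0.55416743 0.37813377 0.20330406] [ 0.35399094 -0.19167033 -1.72203297] 0.15154015881126603 48.90106379985809
[[-61.31646808 -82.15850822]
 [-53.50253646 -78.35976988]
 [ 81.3273946   78.23799772]
 [ 86.41657064  79.91608186]] 2104
walls [[0, 0, 0, 0, 0, 1, 4, 6, 10, 9, 10, 10, 9, 11, 10, 12, 10, 13, 11, 13, 12, 11, 12, 11, 7, 8, 10, 6, 7, 6, 9, 8, 11, 6, 12, 82, 53, 0, 0, 0], [0, 0, 0, 3, 117, 24, 10, 9, 8, 9, 7, 5, 8, 7, 8, 7, 6, 5, 7, 4, 10, 4, 5, 4, 4, 5, 7, 7, 7, 6, 5, 5, 3, 2, 1, 86, 5, 0, 0, 0]]
```

View pics/top2.png

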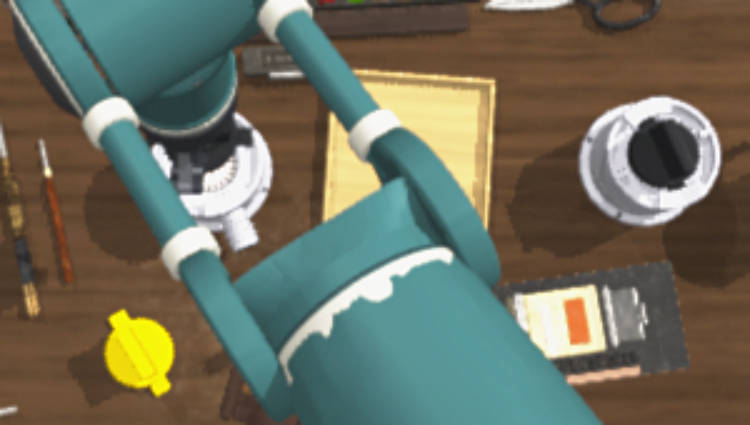

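The top view shows the cover lifted away from the stub canister and the spare cover still shut. The tray centre comes out at (0.566, 0.180) in three measurements. I carry it over.

Emit:
step_arm([
  [1.0, -3, 0.2, 0, 0],
  [1.0, -7, 0.5, 0, 0],
  [1.0, -11, 0.9, 0, 0],
  [1.0, -15, 1.4, 0, 0],
  [1.0, -18, 1.6, 0, 0],
  [1.0, -19.8, 1.7, 0, 0],
  [1.0, -19.8, 1.7, 0, 0],
  [1.0, -19.8, 1.7, 4, 0],
  [1.0, -19.8, 1.7, 8, 0],
  [1.0, -19.8, 1.7, 11, 0],
  [1.0, -19.8, 1.7, 13, 0],
  [1.0, -19.8, 1.7, 13, 0],
  [1.0, -19.8, 1.7, 13, 0],
])

```text
time: 7.15
tool_pos: [0.5653, 0.1802, 0.0708]
tcp_rot: [-2.246, -2.195, 0.002]
wrist_force: [0.1, 0.2, -1.2]
width: 0.151
grip_force: 48.8
```

```bash
python3 - <<'E'
from h import *
s=bot.read_state();print(s['tool_pos'],s['wrist_force'],s['width'],s['grip_force'])
im,d,P=cloud('wrist');save('w3.png',im);go([.566,.180,.0285],-1.4)
E
```

```text
[0.56531096 0.1801855  0.0707593 ] [ 0.07723496  0.2050947  -1.16738287] 0.15088382357303684 48.84429752826691
shift [-0.03 -0.05  4.36] yaw -1.31 tilt z [ 1.e-03  6.e-04 -1.e+00] twist 0.08951610191653003 q6 16.5
```

View pics/w3.png

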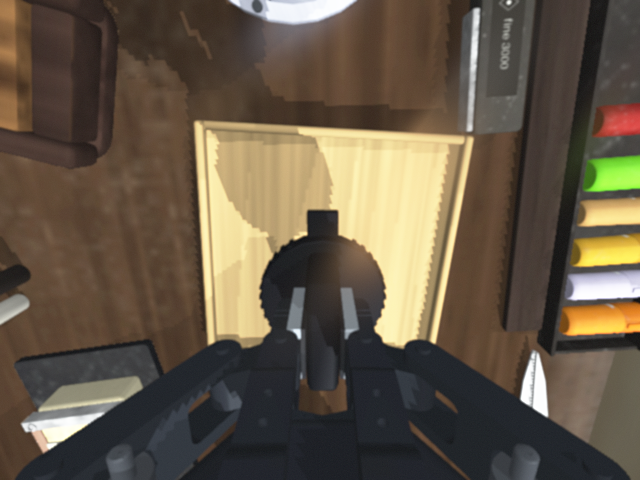

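The cover hangs upright over the middle of the tray: hub at (322,290), tray walls at columns 203 and 455. I lower it slowly.

Emit:
step_arm([
  [1.0, 0, 0, 1, 0],
  [1.0, 0, 0, 2, 0],
  [1.0, 0, 0, 2.8, 0],
  [1.0, 0, 0, 3.3, 0],
  [1.0, 0, 0, 3.7, 0],
  [1.0, 0, 0, 3.9, 0],
  [1.0, 0, 0, 4.0, 0],
  [1.0, 0, 0, 4.0, 0],
  [1.0, 0, 0, 4.0, 0],
  [1.0, 0, 0, 4.0, 0],
])

```text
time: 8.2
tool_pos: [0.5661, 0.1794, 0.0316]
tcp_rot: [2.247, 2.195, 0.001]
wrist_force: [0.5, 0.0, -1.3]
width: 0.154
grip_force: 48.9
```

Emit:
step_arm([
  [1.0, 0, 0, 0.1, 0],
  [1.0, 0, 0, 0.2, 0],
  [1.0, 0, 0, 0.25, 0],
  [1.0, 0, 0, 0.3, 0],
  [1.0, 0, 0, 0.3, 0],
  [1.0, 0, 0, 0.3, 0],
])

```text
time: 8.8
tool_pos: [0.5657, 0.1793, 0.0284]
tcp_rot: [-2.247, -2.195, 0.0]
wrist_force: [-1.0, -0.9, 1.3]
width: 0.153
grip_force: 49.2
```

Emit:
step_arm([
  [1.0, 0, 0, 0.05, 0],
  [1.0, 0, 0, 0.05, 0],
  [1.0, 0, 0, 0.05, 0],
])

```text
time: 9.1
tool_pos: [0.5657, 0.1793, 0.0284]
tcp_rot: [-2.247, -2.195, 0.0]
wrist_force: [-3.2, -1.0, 6.1]
width: 0.157
grip_force: 49.9
```

The tray floor is reached: force rises without any motion. I release, then lift away.

Emit:
step_arm([
  [3, 0, 0, 0, 0],
  [5, 0, 0, 0, 0],
  [7, 0, 0, 0, 0],
  [7, 0, 0, 0, 0],
  [7, 0, 0, 0, 0],
  [7, 0, 0, 0, 0],
  [7, 0, 0, -2, 0],
  [7, 0, 0, -5, 0],
  [7, 0, 0, -9, 0],
  [7, 0, 0, -13, 0],
  [7, 0, 0, -16, 0],
  [7, 0, 0, -18, 0],
  [7, 0, 0, -18, 0],
  [7, 0, 0, -18, 0],
])

```text
time: 10.5
tool_pos: [0.5658, 0.1793, 0.2075]
tcp_rot: [2.247, 2.195, 0.001]
wrist_force: [-0.4, -0.2, -0.1]
width: 0.817
grip_force: 0.0
```

```bash
python3 - <<'E'
from h import *
s=bot.read_state();print(s['tool_pos'],s['wrist_force'],s['width'],s['joint_vel'].round(3))
im,d,P=cloud('wrist');save('w4.png',im)
Q=P.reshape(-1,3);r=np.hypot(Q[:,0]-.566,Q[:,1]-.18)
b=Q[(r<.04)&(Q[:,2]>.045)&(Q[:,2]<.075)];print(len(b),np.percentile(b[:,2],[10,50,90]),cv2.minAreaRect((b[:,:2]*1000).astype(np.float32)))
E
```

```text
[0.56575742 0.1792868  0.2075473 ] [-0.3709752  -0.18280141 -0.10520703] 0.8173418985112979 [-0.     0.024  0.037  0.     0.001  0.   ]
839 [0.05329573 0.05517345 0.05625228] ((565.8662109375, 177.8532257080078), (50.74739074707031, 14.002215385437012), 88.49061584472656)
```

View pics/w4.png

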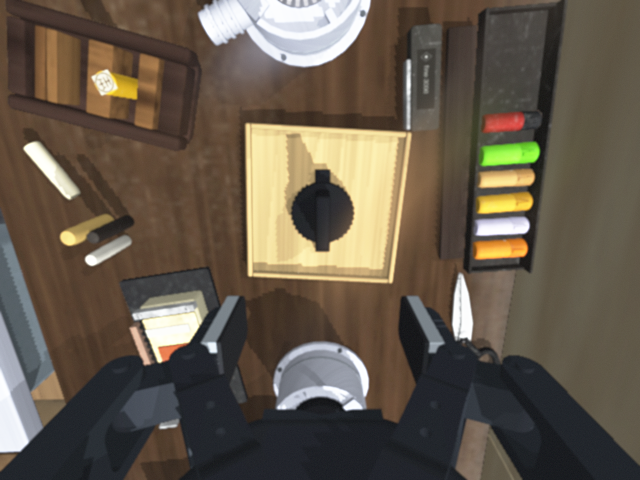

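The cover lies flat and upright inside the tray at (322,210), with its bar top at z = 0.055 as expected. The gripper is clear, so I hand in.

```bash
python3 -c "from workcell import bot;print(bot.finish_job())"
```

```text
the job is handed in; nothing more can be done
None
```

The filter cover was twisted free, lifted off and set down flat and right side up in the tray; the other canister's cover was left untouched, and the job was handed in at about 10.5 s (limit 48 s).

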